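# Third hand for fitting a knock bar

### The arm

A 6-joint arm with a two-finger parallel gripper is mounted at the origin on the work surface. World frame = base frame: x ahead of the robot, y to its left, z up, the work surface at z = 0. Lengths are in m, angles in degrees, forces in N, time in s.
With the tool pointing down it reaches from about 0.4 to 0.825 m from the base axis. Payload 7 kg.
Tool frame: the origin (TCP) lies midway between the tips of the shut fingers; the grasp point (between the pads) lies 19 mm behind it (ctrl.hold_point_z is the distance from the TCP to the grasp point, in m); z points along the fingers, y is the line along which they close (so a half turn about z gives the same grasp; the last joint's range is limited). The gripper opens to 88 mm and grips with 3 to 60 N. Pads are 19 mm wide; open, the fingers measure 130 mm over their backs; the gripper's body (78 mm by 193 mm) begins 47 mm behind the grasp point.
Start: joints at [93.111, 20.546, 0.682, 0, -70.136, -16.507], TCP at [0.156, 0.657, 0.227] pointing down, gripper open.
Joint ranges: [-176.03, 176.03], [-82.01, 121.73], [-58.28, 71.71], [-173.87, 95.51], [-174.79, -0.11], [-173.66, 173.66]. Speed limits (degrees/s): [136.94, 136.94, 172.46, 180, 180, 180].

### API

Orientations are given as [roll, pitch, yaw] about the fixed x, y, z axes, in that order (R = Rz(yaw) Ry(pitch) Rx(roll)).
In Python, from plant import ctrl gives the robot as it stands.
- The arm moves only by the tool apply_moves, never from a script. Its argument "deltas" is a list of rows, each an object with "fingers": the finger opening in mm, from 0 to 87.6; "delta_pos": the shift along the tool's x, y, z in mm, a list of three; "angular": the turn, a rotation vector about the tool's x, y, z in degrees, a list of three. A call has 1 to 10 rows; each row is the pose to reach, as a shift and turn from the pose commanded when the call began, along the tool's axes at that moment; what a row does not reach only later rows make up. A row lasts 1/10 s, in which the tool goes at most 50 mm and 8.59 degrees, less where a joint would pass 70% of its speed; a pose out of reach is approached as far as the arm can. A call with a gripper value outside its range is refused whole. The fingers move at their own pace and stop on an object; the grip force is fixed at half the most. Time passes only in rows, so rows that repeat a pose let the fingers close. It gives the time, the measured TCP pose, the force, the opening and the grip force at its end, in the units of the state.
- ctrl.get_obs(): the state, without advancing time (a new reading comes with each control period).
- ctrl.snapshot(name): name is "side" or "top"; returns the picture (384x512x3 uint8, red, green, blue); there is no depth.
- ctrl.camera_params(name): a dict with "fx", "fy", "cx", "cy" (pixels), "dist_coeffs" ([k1, k2, p1, p2, k3] as OpenCV has them; the pictures are not rectified), "cam_to_world" (4x4, takes a point from camera to world coordinates). Camera axes: x right, y up, looking along -z (the intrinsics and any distortion apply to the point x, -y, -z); pixel columns grow to the right and rows downward; lengths in m; the calibration is good to about 2 mm. A picture is of the moment at which its call begins. camera_params takes no time and is no camera call.
- ctrl.close_job(): hands the job in; it is judged then, once.
The state is a dict: "clock": time; "joint_pos": joint angles; "qvel": joint speeds; "tau": joint torques, N m; "tool_pos": TCP position; "orientation": TCP orientation; "force": force on the tool from outside, world axes, zero at the start; "moment": the same for the moment, N m; "opening": finger opening in m; "gripper_force": force on a finger pad.
Only numpy, scipy, OpenCV 4.12 (cv2) and the standard library are available. Lean on these libraries where they do the work, as an engineer would, in place of code of your own. Each camera call takes 0.05 s, during which the arm holds its last target. There are 200 camera calls.

### The job

I am fitting a new knock bar to the coffee bar's knock drawer and need a third hand. Pull the drawer all the way out to its stop, set the loose rubber-sleeved bar into the two open-topped brackets inside it, and press it down level onto its springy rubber mounts with a steady 12 N or so (between 8 and 18 N on the mounts) so that I can drive the screws in through the drawer's sides. Finish while still holding it pressed like that, do not let go, never ram it, and leave the other things on the counter where they are.

Things in the scene. Friction and masses are not known exactly. Their poses are not given: they have to be found in the camera images.
- drawer (a joint): how far the knock drawer is pulled out, m: 0 shut, 0.150 at its stop. It slides with about 3 N of friction and stays where it is left. The drawer sits in a low stainless steel base, 216 wide, 300 deep and 106 high, fixed on the counter, its front towards the robot but turned up to 0.22 rad; it may start a little ajar
- handle (a point): middle of the drawer's bow handle, a level round bar about 110 mm long and 10 mm thick, parallel to the drawer front and 42 mm in front of it, 82 mm above the counter (24 mm below the base's top). Its frame: x points into the base (pulling out goes along -x), y along the handle, z up
- seat (a point): where the knock bar's centre lies when the bar just rests unpressed on the two rubber mounts in the drawer; moves with the drawer, axes as the handle's (the bar lies along y). It is 60 mm above the counter, 84 mm behind the drawer front's outer face, midway between the drawer's sides (184 mm apart inside). Sides' tops are 90 mm, front's top 103 mm, floor 13 mm above the counter
- bracket_left (a point): middle of the rubber mount's top, unpressed, in the bracket at the drawer's +y side, 45 mm above the counter, 83 mm along y from the seat. Open-topped steel U bracket: 20 mm along y from the side wall, 36 mm wide inside along x, cheeks 66 mm above the counter, then outward flared lips up to 76 mm. The mount yields 2 N per mm (both together 4 N per mm), 7 mm at most
- bracket_right (a point): the same for the like bracket and mount at the drawer's -y side
- bar_center (a point): centre of the loose knock bar, 15 mm above the counter as it lies there. A round black rubber sleeve, 28 mm in diameter and 142 mm long, with a square steel block 30 x 30 x 14 mm at each end; 170 mm long in all, about 0.3 kg (0.24 to 0.36), the same both ways round. Its y axis runs along the bar, z up
- pitcher: steel milk pitcher, 90 mm wide with a side handle, 105 mm high; origin under its centre. Leave alone; it stands where the bar might have lain, on the other side of the drawer
- tamper: coffee tamper, steel foot 58 mm wide, wooden grip, 92 mm high; origin under its centre. Leave alone
- brewer: dark plunger coffee brewer standing upright, 96 mm wide at its flange, 186 mm high; origin under its centre. Leave alone
- screwdriver: screwdriver, 170 mm, lying across the base's top about 125 mm behind its front edge. Leave alone
Not all that is in view belongs to the job. What is shaped like the part that bears bar_center but blue is not meant.

How it is judged:
By the outcome, as a careful person would: the job done as asked, in the order asked, and still so for the second after the job is handed in, while the arm keeps its last pose, push and grip.
It also fails if it takes over 72 s, if anything falls off the work surface, if the arm or the gripper's body presses on something with over 40 N, if the wrist force passes 120 N, or if a joint passes its speed limit or range.

## Working session

There is one attempt and no reset: what is moved stays moved. The work goes in short steps, Python scripts to look and compute and a tool call to move; the robot and the scene stay as the last step left them, time stands still between calls to the robot, and variables do not carry over. Pictures are saved under pics/ and viewed, at most 10 in all, crops included, and the job is handed in when it is done.

Besides the shell and the picture viewer there is one more tool, called after "Call:" as name(argument=value, ...) on one line, values as JSON. apply_moves: Moves the arm, as the interface text tells. Its arguments: {"type":"object","properties":{"deltas":{"type":"array"}},"required":["deltas"]}

```bash
ls; mkdir -p pics; python3 - <<'E'
from plant import ctrl
import cv2,numpy as np
for n in("top","side"):
    im=ctrl.snapshot(n); cv2.imwrite(f"pics/{n}0.png",im[:,:,::-1]); p=ctrl.camera_params(n); print(n,{k:np.round(v,4).tolist() for k,v in p.items()})
print(ctrl.get_obs(),ctrl.hold_point_z)
E
```

```text
pics
top {'fx': 466.1201, 'fy': 466.1201, 'cx': 261.4918, 'cy': 190.9035, 'dist_coeffs': [-0.0504, 0.0, 0.0, 0.0, 0.0], 'cam_to_world': [[-0.0148, 0.9858, -0.1671, 0.3778], [-0.9996, -0.0184, -0.0201, -0.0212], [-0.0229, 0.1667, 0.9857, 1.2089], [0.0, 0.0, 0.0, 1.0]]}
side {'fx': 423.5017, 'fy': 423.5017, 'cx': 259.5438, 'cy': 193.1181, 'dist_coeffs': [-0.0136, 0.0, 0.0, 0.0, 0.0], 'cam_to_world': [[0.994, 0.0717, -0.0828, 0.5128], [-0.1089, 0.7259, -0.6791, -0.6877], [0.0114, 0.684, 0.7294, 0.8383], [0.0, 0.0, 0.0, 1.0]]}
{'clock': 0.1, 'joint_pos': array([ 9.31119982e+01,  2.05889226e+01,  6.39841761e-01, -2.09633124e-02,
       -7.01383614e+01, -1.65064783e+01]), 'qvel': array([-0.00648478, -0.13132346,  0.19824231,  0.14749311, -0.00468105,
       -0.01403294]), 'tau': array([-8.47602823e-04, -5.84162271e+01,  2.93751812e+01,  7.01550320e+00,
        1.01984519e-02, -4.22915753e-05]), 'tool_pos': array([0.15627706, 0.65619204, 0.22569451]), 'orientation': array([ 1.79910561e+02, -5.95143662e-03, -1.34016128e+01]), 'force': array([ 0.95246367,  0.03981043, -0.49659522]), 'moment': array([0.02549954, 0.05356517, 0.03869091]), 'gripper_force': 0.0, 'opening': 0.08797313063041136} 0.0188
```

View pics/top0.png

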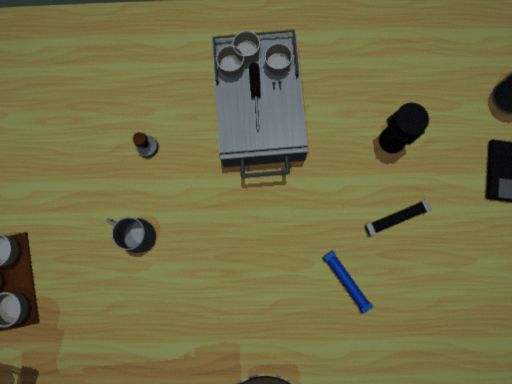

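View pics/side0.png

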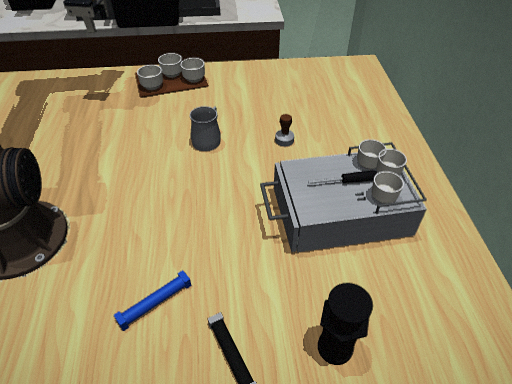

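The top view shows the handle at about (265,174), the base's front at (220..307,155), and the black bar from (369,230) to (429,205). The blue decoy is at (347,282). The brewer stands at (403,128), the pitcher at (134,235) and the tamper at (145,146). Next I'll zoom in for precise pixel positions.

```bash
cat > h.py <<'E'
from plant import ctrl
import cv2,numpy as np
def cam(n):
    p=ctrl.camera_params(n);K=np.array([[p['fx'],0,p['cx']],[0,p['fy'],p['cy']],[0,0,1]]);return K,np.array(p['dist_coeffs']),np.array(p['cam_to_world'])
def ray(n,uv,z):
    K,d,T=cam(n);q=cv2.undistortPoints(np.array(uv,float).reshape(-1,1,2),K,d).reshape(-1,2)
    v=np.c_[q[:,0],-q[:,1],-np.ones(len(q))]@T[:3,:3].T;o=T[:3,3];return o+v*((z-o[2])/v[:,2])[:,None]
def proj(n,P):
    K,d,T=cam(n);c=(np.atleast_2d(P)-T[:3,3])@T[:3,:3]*[1,-1,-1];return cv2.projectPoints(c,np.zeros(3),np.zeros(3),K,d)[0].reshape(-1,2)
E
python3 - <<'E'
import cv2,numpy as np
a=cv2.imread('pics/top0.png');s=cv2.imread('pics/side0.png')
A=cv2.resize(a[140:190,210:320],None,fx=7,fy=7,interpolation=2)[:300,:]
A=cv2.resize(a[145:185,210:310],(800,320),interpolation=2)
B=cv2.resize(a[195:240,360:435],(450,270),interpolation=2)
C=np.zeros((600,800,3),np.uint8);C[:320]=A[:320];C[325:595,:450]=B
cv2.imwrite('pics/crop0.png',C)
E
```

```text
(no output)
```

View pics/crop0.png

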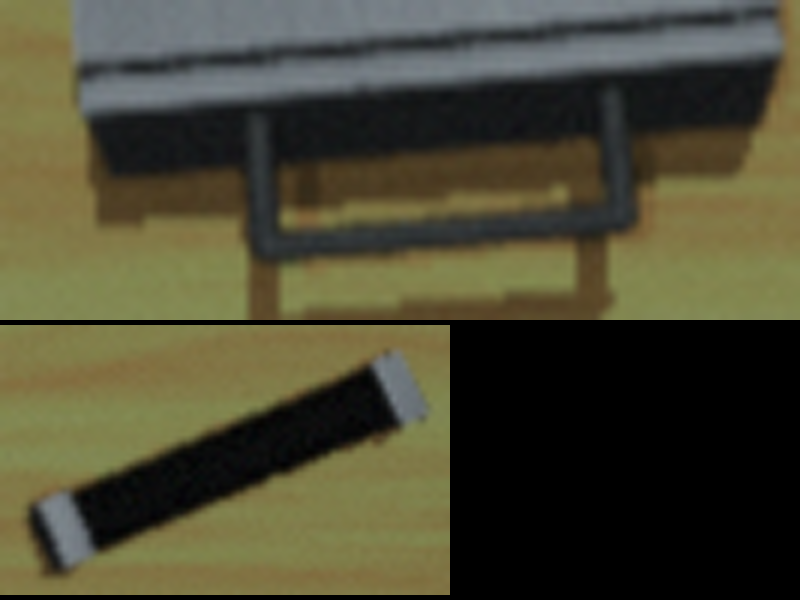

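```bash
python3 - <<'E'
from h import *
def f(x,s,o): return (np.array(x,float)+.5)/s-.5+o
H=ray('top',f([[254,246],[634,214]],8,[210,145]),.082)
F=ray('top',f([[83,115],[783,54]],8,[210,145]),.103)
B=ray('top',f([[48,537-325],[413,381-325]],6,[360,195]),.030)
for n,P in(('H',H),('F',F),('B',B)):
    d=P[0]-P[1];print(n,P.round(4).tolist(),'mid',P.mean(0).round(4),'len',np.linalg.norm(d).round(4),'yaw of y axis',np.degrees(np.arctan2(-d[0],d[1])).round(2))
print('face-handle', (F.mean(0)-H.mean(0)).round(4))
# side cam check
print(proj('side',np.r_[H,B]).round(1))
s=cv2.imread('pics/side0.png')
for q in proj('side',np.r_[H,B]): cv2.circle(s,tuple(int(round(v*8)) for v in q),12,(0,0,255),-1,shift=3)
cv2.imwrite('pics/s1.png',cv2.resize(s[160:384,180:320],None,fx=2.6,fy=2.6))
for n,uv,z in(('brew',[403,128],.1),('pitch',[134,235],.1),('brewtop',[411,119],.186)): print(n,ray('top',[uv],z).round(3))
E
```

```text
H [[0.6087, 0.051, 0.082], [0.6165, -0.0664, 0.082]] mid [ 0.6126 -0.0077  0.082 ] len 0.1177 yaw of y axis 3.8
F [[0.6462, 0.1016, 0.103], [0.661, -0.1122, 0.103]] mid [ 0.6536 -0.0053  0.103 ] len 0.2143 yaw of y axis 3.95
B [[0.4727, -0.2636, 0.03], [0.536, -0.4223, 0.03]] mid [ 0.5043 -0.3429  0.03  ] len 0.1709 yaw of y axis 21.74
face-handle [0.041  0.0024 0.021 ]
[[262.  182.8]
 [271.1 218.5]
 [213.5 313. ]
 [251.3 389.3]]
brew [[ 0.716 -0.35   0.1  ]]
pitch [[0.464 0.309 0.1  ]]
brewtop [[ 0.711 -0.344  0.186]]
```

View pics/s1.png

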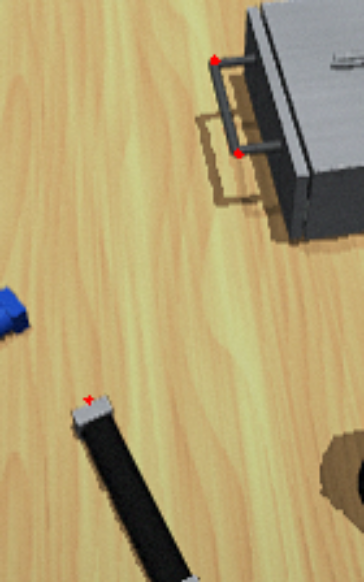

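```bash
cat >> h.py <<'E'
from scipy.spatial.transform import Rotation as Ro
def to(x,y,z,yaw):
    o=ctrl.get_obs();R=Ro.from_euler('xyz',o['orientation'],degrees=True);G=Ro.from_euler('xyz',[180,0,yaw],degrees=True)
    print('pos',o['tool_pos'].round(4),o['orientation'].round(2),'F',o['force'].round(2),'open',round(o['opening'],4),'t',o['clock'])
    print('dpos mm',(R.inv().apply(np.array([x,y,z])-o['tool_pos'])*1e3).round(1),'ang',(R.inv()*G).as_rotvec(degrees=True).round(2))
E
python3 -c "
from h import *
to(.6126,-.0077,.19,-86.1)"
```

```text
pos [0.1563 0.6562 0.2257] [ 1.7991e+02 -1.0000e-02 -1.3400e+01] F [ 0.95  0.04 -0.5 ] open 0.088 t 0.1
dpos mm [597.8 540.   36.6] ang [ 7.00e-02 -6.00e-02  7.27e+01]
```

Call:
apply_moves(deltas=[{"fingers":26,"delta_pos":[40,36,2],"angular":[0,0,5]},{"fingers":26,"delta_pos":[75,68,5],"angular":[0,0,10]},{"fingers":26,"delta_pos":[110,100,7],"angular":[0,0,15]},{"fingers":26,"delta_pos":[145,131,9],"angular":[0,0,20]},{"fingers":26,"delta_pos":[180,163,11],"angular":[0,0,25]},{"fingers":26,"delta_pos":[215,194,13],"angular":[0,0,30]},{"fingers":26,"delta_pos":[250,226,15],"angular":[0,0,34]},{"fingers":26,"delta_pos":[285,257,17],"angular":[0,0,38]},{"fingers":26,"delta_pos":[320,289,19],"angular":[0,0,42]},{"fingers":26,"delta_pos":[350,316,21],"angular":[0,0,46]}])

```text
clock: 1.1
tool_pos: [0.4243, 0.2659, 0.2055]
orientation: [180.0, 0.0, -59.6]
force: [0.7, -0.5, 0.1]
opening: 0.026
gripper_force: 0.0
```

```bash
python3 -c "
from h import *
to(.6126,-.0077,.19,-86.1)"
```

```text
pos [0.4243 0.2659 0.2055] [179.99   0.   -59.58] F [ 0.72 -0.49  0.07] open 0.026 t 1.1
dpos mm [331.3 -23.8  15.4] ang [ 1.000e-02 -0.000e+00  2.652e+01]
```

Call:
apply_moves(deltas=[{"fingers":26,"delta_pos":[45,-3,2],"angular":[0,0,4]},{"fingers":26,"delta_pos":[85,-6,4],"angular":[0,0,8]},{"fingers":26,"delta_pos":[125,-9,6],"angular":[0,0,12]},{"fingers":26,"delta_pos":[165,-12,8],"angular":[0,0,16]},{"fingers":26,"delta_pos":[205,-15,10],"angular":[0,0,20]},{"fingers":26,"delta_pos":[245,-18,12],"angular":[0,0,24]},{"fingers":26,"delta_pos":[285,-21,14],"angular":[0,0,26.5]},{"fingers":26,"delta_pos":[315,-23,15],"angular":[0,0,26.5]},{"fingers":26,"delta_pos":[331,-23.8,15.4],"angular":[0,0,26.5]},{"fingers":26,"delta_pos":[331,-23.8,15.4],"angular":[0,0,26.5]}])

```text
clock: 2.1
tool_pos: [0.613, -0.0063, 0.1892]
orientation: [179.9, -0.0, -86.0]
force: [-1.8, 0.9, 0.2]
opening: 0.0263
gripper_force: 0.0
```

```bash
python3 -c "
from h import *
to(.6126,-.0077,.07,-86.1)
im=ctrl.snapshot('side'); im2=ctrl.snapshot('top')
C=np.hstack([cv2.resize(im[90:290,180:380],(400,400)),cv2.resize(im2[90:290,160:360],(400,400))])
cv2.imwrite('pics/s2.png',C[:,:,::-1])"
```

```text
pos [ 0.613  -0.0063  0.1892] [ 1.7992e+02 -2.0000e-02 -8.6030e+01] F [-1.77  0.89  0.23] open 0.0263 t 2.1
dpos mm [  1.4   0.3 119.2] ang [ 0.08 -0.02  0.07]
```

View pics/s2.png

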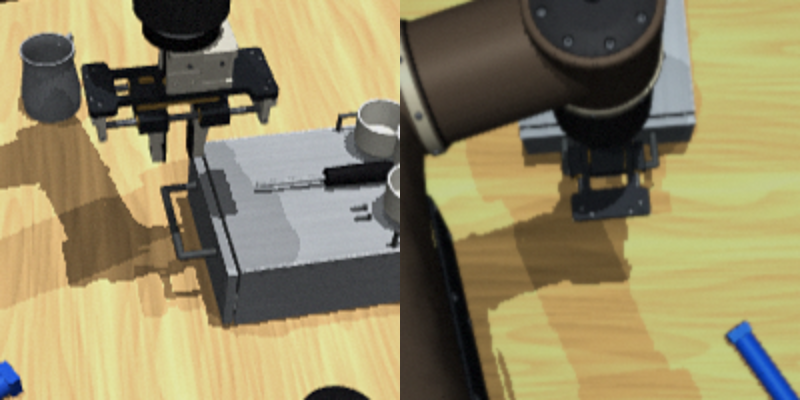

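The side view shows the fingers above the handle, straddling it along x, with the body clear of the screwdriver. I'll descend.

Call:
apply_moves(deltas=[{"fingers":26,"delta_pos":[1,0,20],"angular":[0,0,0]},{"fingers":26,"delta_pos":[1,0,40],"angular":[0,0,0]},{"fingers":26,"delta_pos":[1,0,60],"angular":[0,0,0]},{"fingers":26,"delta_pos":[1,0,75],"angular":[0,0,0]},{"fingers":26,"delta_pos":[1,0,85],"angular":[0,0,0]},{"fingers":26,"delta_pos":[1,0,95],"angular":[0,0,0]},{"fingers":26,"delta_pos":[1,0,100],"angular":[0,0,0]}])

```text
clock: 2.9
tool_pos: [0.6124, -0.0051, 0.0897]
orientation: [180.0, 0.0, -85.9]
force: [0.4, -0.6, -0.3]
opening: 0.026
gripper_force: 0.0
```

Call:
apply_moves(deltas=[{"fingers":26,"delta_pos":[0,0,5],"angular":[0,0,0]},{"fingers":26,"delta_pos":[0,0,10],"angular":[0,0,0]},{"fingers":26,"delta_pos":[0,0,15],"angular":[0,0,0]},{"fingers":26,"delta_pos":[0,0,19],"angular":[0,0,0]},{"fingers":26,"delta_pos":[0,0,19],"angular":[0,0,0]}])

```text
clock: 3.4
tool_pos: [0.6124, -0.0058, 0.0706]
orientation: [180.0, -0.0, -85.9]
force: [0.0, 0.7, -0.6]
opening: 0.026
gripper_force: 0.0
```

Call:
apply_moves(deltas=[{"fingers":18,"delta_pos":[0,0,0],"angular":[0,0,0]},{"fingers":14,"delta_pos":[0,0,0],"angular":[0,0,0]},{"fingers":11,"delta_pos":[0,0,0],"angular":[0,0,0]},{"fingers":8,"delta_pos":[0,0,0],"angular":[0,0,0]},{"fingers":8,"delta_pos":[0,0,0],"angular":[0,0,0]},{"fingers":8,"delta_pos":[0,0,0],"angular":[0,0,0]}])

```text
clock: 4.0
tool_pos: [0.6124, -0.0058, 0.0712]
orientation: [180.0, -0.0, -85.9]
force: [-3.2, -0.8, 2.3]
opening: 0.0086
gripper_force: 30.0
```

Call:
apply_moves(deltas=[{"fingers":8,"delta_pos":[0,3,0],"angular":[0,0,0]},{"fingers":8,"delta_pos":[0,8,0],"angular":[0,0,0]},{"fingers":8,"delta_pos":[0,15,0],"angular":[0,0,0]},{"fingers":8,"delta_pos":[0,23,0],"angular":[0,0,0]},{"fingers":8,"delta_pos":[0,31,0],"angular":[0,0,0]},{"fingers":8,"delta_pos":[0,40,0],"angular":[0,0,0]},{"fingers":8,"delta_pos":[0,49,0],"angular":[0,0,0]},{"fingers":8,"delta_pos":[0,58,0],"angular":[0,0,0]},{"fingers":8,"delta_pos":[0,66,0],"angular":[0,0,0]},{"fingers":8,"delta_pos":[0,70,0],"angular":[0,0,0]}])

```text
clock: 5.0
tool_pos: [0.5419, -0.0105, 0.0712]
orientation: [180.0, 0.0, -85.9]
force: [4.2, 0.4, -3.8]
opening: 0.0088
gripper_force: 30.0
```

Call:
apply_moves(deltas=[{"fingers":8,"delta_pos":[0,6,0],"angular":[0,0,0]},{"fingers":8,"delta_pos":[0,12,0],"angular":[0,0,0]},{"fingers":8,"delta_pos":[0,18,0],"angular":[0,0,0]},{"fingers":8,"delta_pos":[0,24,0],"angular":[0,0,0]},{"fingers":8,"delta_pos":[0,30,0],"angular":[0,0,0]}])

```text
clock: 5.5
tool_pos: [0.5127, -0.0125, 0.0712]
orientation: [-180.0, 0.0, -85.9]
force: [4.2, 5.6, -2.5]
opening: 0.0092
gripper_force: 30.0
```

Call:
apply_moves(deltas=[{"fingers":8,"delta_pos":[0,5,0],"angular":[0,0,0]},{"fingers":8,"delta_pos":[0,10,0],"angular":[0,0,0]},{"fingers":8,"delta_pos":[0,15,0],"angular":[0,0,0]},{"fingers":8,"delta_pos":[0,19,0],"angular":[0,0,0]},{"fingers":8,"delta_pos":[0,20,0],"angular":[0,0,0]}])

```text
clock: 6.0
tool_pos: [0.4925, -0.0139, 0.0712]
orientation: [-180.0, 0.0, -85.9]
force: [2.7, 4.4, -4.1]
opening: 0.0086
gripper_force: 30.0
```

```bash
python3 -c "
from h import *
im2=ctrl.snapshot('side')
C=cv2.resize(im2[100:280,200:440],(800,600))
cv2.imwrite('pics/s3.png',C[:,:,::-1])"
```

```text
(no output)
```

View pics/s3.png

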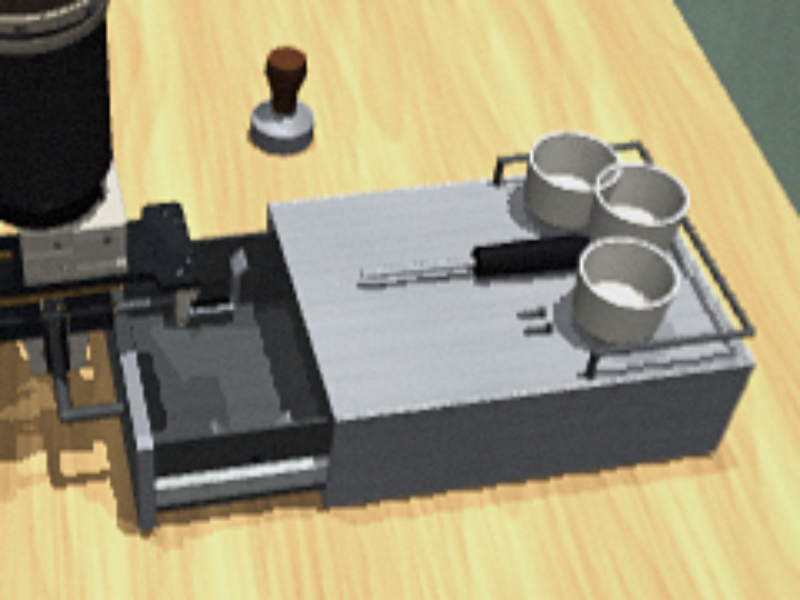

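The drawer follows and is well open, with the brackets showing. The stop should be close, so I'll keep pulling in small steps.

Call:
apply_moves(deltas=[{"fingers":8,"delta_pos":[0,3,0],"angular":[0,0,0]},{"fingers":8,"delta_pos":[0,6,0],"angular":[0,0,0]},{"fingers":8,"delta_pos":[0,8,0],"angular":[0,0,0]},{"fingers":8,"delta_pos":[0,10,0],"angular":[0,0,0]}])

```text
clock: 6.45
tool_pos: [0.4829, -0.0146, 0.0712]
orientation: [-180.0, 0.0, -85.9]
force: [2.3, 5.8, -3.3]
opening: 0.0087
gripper_force: 30.0
```

Call:
apply_moves(deltas=[{"fingers":8,"delta_pos":[0,2,0],"angular":[0,0,0]},{"fingers":8,"delta_pos":[0,4,0],"angular":[0,0,0]},{"fingers":8,"delta_pos":[0,6,0],"angular":[0,0,0]}])

```text
clock: 6.75
tool_pos: [0.4769, -0.015, 0.0712]
orientation: [-180.0, 0.0, -85.9]
force: [3.4, 5.4, -3.7]
opening: 0.0088
gripper_force: 30.0
```

Call:
apply_moves(deltas=[{"fingers":8,"delta_pos":[0,1.5,0],"angular":[0,0,0]},{"fingers":8,"delta_pos":[0,3,0],"angular":[0,0,0]},{"fingers":8,"delta_pos":[0,4,0],"angular":[0,0,0]}])

```text
clock: 7.05
tool_pos: [0.4729, -0.0152, 0.0712]
orientation: [-180.0, 0.0, -85.9]
force: [3.4, 5.3, -3.5]
opening: 0.0087
gripper_force: 30.0
```

Call:
apply_moves(deltas=[{"fingers":8,"delta_pos":[0,1.5,0],"angular":[0,0,0]},{"fingers":8,"delta_pos":[0,3,0],"angular":[0,0,0]},{"fingers":8,"delta_pos":[0,4,0],"angular":[0,0,0]}])

```text
clock: 7.35
tool_pos: [0.469, -0.0155, 0.0712]
orientation: [-180.0, 0.0, -85.9]
force: [3.0, 6.0, -4.0]
opening: 0.0091
gripper_force: 30.0
```

Call:
apply_moves(deltas=[{"fingers":8,"delta_pos":[0,1,0],"angular":[0,0,0]},{"fingers":8,"delta_pos":[0,2,0],"angular":[0,0,0]},{"fingers":8,"delta_pos":[0,3,0],"angular":[0,0,0]}])

```text
clock: 7.65
tool_pos: [0.466, -0.0157, 0.0712]
orientation: [-180.0, 0.0, -85.9]
force: [1.9, 5.4, -2.7]
opening: 0.0086
gripper_force: 30.0
```

Call:
apply_moves(deltas=[{"fingers":8,"delta_pos":[0,1,0],"angular":[0,0,0]},{"fingers":8,"delta_pos":[0,2,0],"angular":[0,0,0]}])

```text
clock: 7.85
tool_pos: [0.464, -0.0158, 0.0712]
orientation: [-180.0, 0.0, -85.9]
force: [3.2, 5.9, -3.5]
opening: 0.0091
gripper_force: 30.0
```

Call:
apply_moves(deltas=[{"fingers":8,"delta_pos":[0,1,0],"angular":[0,0,0]},{"fingers":8,"delta_pos":[0,2,0],"angular":[0,0,0]}])

```text
clock: 8.05
tool_pos: [0.4638, -0.0158, 0.0713]
orientation: [-179.8, 0.1, -85.9]
force: [13.5, 2.1, -15.5]
opening: 0.0094
gripper_force: 30.0
```

Call:
apply_moves(deltas=[{"fingers":8,"delta_pos":[0,1,0],"angular":[0,0,0]},{"fingers":8,"delta_pos":[0,2,0],"angular":[0,0,0]}])

```text
clock: 8.25
tool_pos: [0.4637, -0.0157, 0.0714]
orientation: [-179.6, 0.1, -85.8]
force: [22.0, -2.0, -25.1]
opening: 0.0089
gripper_force: 30.0
```

Call:
apply_moves(deltas=[{"fingers":8,"delta_pos":[0,-1,0],"angular":[0,0,0]},{"fingers":8,"delta_pos":[0,-2,0],"angular":[0,0,0]},{"fingers":8,"delta_pos":[0,-3,0],"angular":[0,0,0]}])

```text
clock: 8.55
tool_pos: [0.4639, -0.0158, 0.0712]
orientation: [-179.9, 0.0, -85.9]
force: [2.5, 5.3, -2.5]
opening: 0.009
gripper_force: 30.0
```

Call:
apply_moves(deltas=[{"fingers":14,"delta_pos":[0,0,0],"angular":[0,0,0]},{"fingers":22,"delta_pos":[0,0,0],"angular":[0,0,0]},{"fingers":26,"delta_pos":[0,0,0],"angular":[0,0,0]},{"fingers":26,"delta_pos":[0,0,0],"angular":[0,0,0]}])

```text
clock: 8.95
tool_pos: [0.4625, -0.0168, 0.0711]
orientation: [179.9, -0.0, -85.9]
force: [1.1, 1.4, 0.8]
opening: 0.0256
gripper_force: 0.0
```

Call:
apply_moves(deltas=[{"fingers":26,"delta_pos":[0,0,-5],"angular":[0,0,0]},{"fingers":26,"delta_pos":[0,0,-15],"angular":[0,0,0]},{"fingers":26,"delta_pos":[0,0,-30],"angular":[0,0,0]},{"fingers":26,"delta_pos":[0,0,-60],"angular":[0,0,0]},{"fingers":40,"delta_pos":[0,0,-90],"angular":[0,0,0]},{"fingers":50,"delta_pos":[0,0,-110],"angular":[0,0,0]},{"fingers":50,"delta_pos":[0,0,-110],"angular":[0,0,0]}])

```text
clock: 9.65
tool_pos: [0.465, -0.016, 0.1851]
orientation: [-179.6, 0.1, -85.9]
force: [-0.2, -0.0, -0.6]
opening: 0.0446
gripper_force: 0.0
```

```bash
python3 -c "
from h import *
to(.5043,-.3435,.18,-68.3)"
```

```text
pos [ 0.465  -0.016   0.1851] [-1.7964e+02  6.0000e-02 -8.5860e+01] F [-0.19 -0.03 -0.59] open 0.0446 t 9.65
dpos mm [329.5 -15.6   4.8] ang [-3.700e-01  1.000e-02 -1.756e+01]
```

Call:
apply_moves(deltas=[{"fingers":60,"delta_pos":[30,-2,0],"angular":[0,0,-2]},{"fingers":60,"delta_pos":[70,-4,0],"angular":[0,0,-4]},{"fingers":60,"delta_pos":[110,-6,0],"angular":[0,0,-7]},{"fingers":60,"delta_pos":[150,-8,0],"angular":[0,0,-9]},{"fingers":60,"delta_pos":[190,-10,0],"angular":[0,0,-11]},{"fingers":60,"delta_pos":[230,-12,0],"angular":[0,0,-13]},{"fingers":60,"delta_pos":[270,-14,0],"angular":[0,0,-15]},{"fingers":60,"delta_pos":[305,-15,0],"angular":[0,0,-17.5]},{"fingers":60,"delta_pos":[329,-15.6,0],"angular":[0,0,-17.5]},{"fingers":60,"delta_pos":[329,-15.6,0],"angular":[0,0,-17.5]}])

```text
clock: 10.65
tool_pos: [0.5017, -0.346, 0.1804]
orientation: [179.9, 0.0, -68.6]
force: [0.7, -0.3, -0.7]
opening: 0.0603
gripper_force: 0.0
```

```bash
python3 -c "
from h import *
to(.5043,-.3435,.004,-68.3)
im=ctrl.snapshot('top'); cv2.imwrite('pics/top4full.png',im[:,:,::-1])
C=np.vstack([cv2.resize(im[140:240,200:330],(520,400),interpolation=2),])
cv2.imwrite('pics/s4.png',cv2.resize(im[135:235,205:325],(720,600),interpolation=2)[:,:,::-1])"
```

```text
pos [ 0.5017 -0.346   0.1804] [ 1.7993e+02  3.0000e-02 -6.8560e+01] F [ 0.69 -0.34 -0.72] open 0.0603 t 10.65
dpos mm [ -1.2  -3.5 176.4] ang [ 0.07  0.03 -0.26]
```

View pics/s4.png

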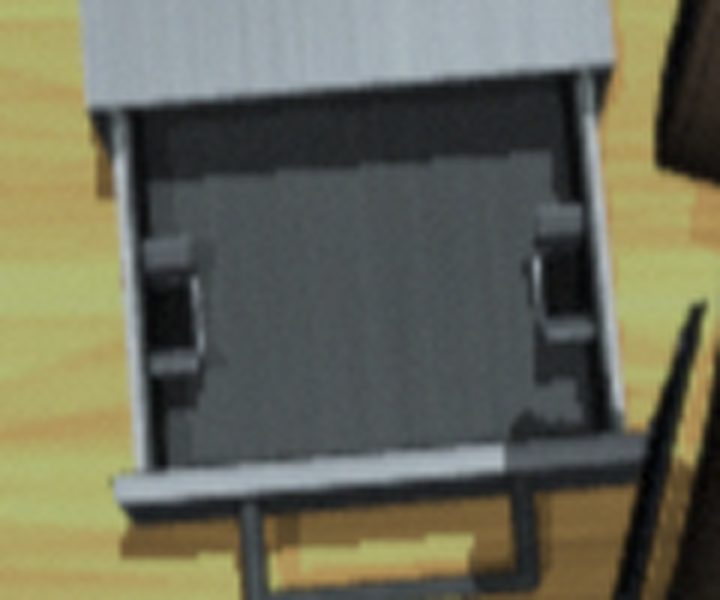

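```bash
python3 - <<'E'
from h import *
f=lambda x:(np.array(x,float)+.5)/6-.5+[205,135]
L=ray('top',f([[130,112],[148,470],[580,75],[612,430]]),.09)
B=ray('top',f([[170,272],[170,350],[567,235],[567,318]]),.066)
F=ray('top',f([[115,500],[665,455]]),.103)  # front outer top edge
print(L.round(4),B.round(4),F.round(4),sep='\n')
for a,b in((0,1),(2,3)):
    d=L[a]-L[b];print('side yaw',np.degrees(np.arctan2(d[1],d[0])))
y=np.radians(3.95);ex=np.array([np.cos(y),np.sin(y)]);ey=np.array([-ex[1],ex[0]])
h=np.array([.4637,-.0157])
print('walls rel',(L[:,:2]-h)@np.c_[ex,ey]);print('brk rel',(B[:,:2]-h)@np.c_[ex,ey]);print('front rel',(F[:,:2]-h)@np.c_[ex,ey])
E
```

```text
[[ 0.6635  0.0874  0.09  ]
 [ 0.5148  0.0804  0.09  ]
 [ 0.6754 -0.0983  0.09  ]
 [ 0.5277 -0.1069  0.09  ]]
[[ 0.6007  0.0731  0.066 ]
 [ 0.5677  0.0733  0.066 ]
 [ 0.6132 -0.0926  0.066 ]
 [ 0.5781 -0.0916  0.066 ]]
[[ 0.5014  0.0924  0.103 ]
 [ 0.5156 -0.1267  0.103 ]]
side yaw 2.6885305236316612
side yaw 3.321971263932541
walls rel [[ 0.20642916  0.08907392]
 [ 0.05760098  0.09235117]
 [ 0.20548336 -0.09702438]
 [ 0.05759396 -0.09540328]]
brk rel [[ 0.14274318  0.0791707 ]
 [ 0.10987334  0.08158766]
 [ 0.14382368 -0.08697043]
 [ 0.10888261 -0.08355976]]
front rel [[ 0.04507246  0.10527604]
 [ 0.04411541 -0.11426576]]
```

The drawer's open tray and both brackets are clear, with the bracket gaps at about (170,311) and (567,277) in the crop. They lie 126.3 mm behind the handle, which matches the expected 126. Next I'll grasp the bar.

Call:
apply_moves(deltas=[{"fingers":60,"delta_pos":[-1.7,-3.3,30],"angular":[0,0,-0.3]},{"fingers":60,"delta_pos":[-1.7,-3.3,65],"angular":[0,0,-0.3]},{"fingers":60,"delta_pos":[-1.7,-3.3,100],"angular":[0,0,-0.3]},{"fingers":60,"delta_pos":[-1.7,-3.3,120],"angular":[0,0,-0.3]},{"fingers":60,"delta_pos":[-1.7,-3.3,130],"angular":[0,0,-0.3]},{"fingers":60,"delta_pos":[-1.7,-3.3,130],"angular":[0,0,-0.3]}])

```text
clock: 11.3
tool_pos: [0.504, -0.3397, 0.0502]
orientation: [179.9, 0.1, -68.1]
force: [-0.9, 0.2, 0.3]
opening: 0.0597
gripper_force: 0.0
```

```bash
python3 -c "
from h import *
to(.5043,-.3429,.004,-68.3)"
```

```text
pos [ 0.504  -0.3397  0.0502] [ 1.799e+02  9.000e-02 -6.806e+01] F [-0.87  0.22  0.29] open 0.0597 t 11.3
dpos mm [ 3.1  0.8 46.2] ang [0.1  0.09 0.24]
```

Call:
apply_moves(deltas=[{"fingers":60,"delta_pos":[3,0.8,10],"angular":[0,0,0]},{"fingers":60,"delta_pos":[3,0.8,20],"angular":[0,0,0]},{"fingers":60,"delta_pos":[3,0.8,28],"angular":[0,0,0]},{"fingers":60,"delta_pos":[3,0.8,35],"angular":[0,0,0]},{"fingers":60,"delta_pos":[3,0.8,38],"angular":[0,0,0]},{"fingers":60,"delta_pos":[3,0.8,38],"angular":[0,0,0]}])

```text
clock: 11.9
tool_pos: [0.5047, -0.3436, 0.0126]
orientation: [180.0, 0.0, -68.1]
force: [0.4, 0.4, 0.0]
opening: 0.0602
gripper_force: 0.0
```

```bash
python3 -c "
from h import *
to(.5043,-.3429,.004,-68.3)"
```

```text
pos [ 0.5047 -0.3436  0.0126] [ 1.7996e+02  3.0000e-02 -6.8100e+01] F [0.41 0.37 0.01] open 0.0602 t 11.9
dpos mm [-0.8  0.1  8.6] ang [0.04 0.03 0.2 ]
```

Call:
apply_moves(deltas=[{"fingers":60,"delta_pos":[-0.8,0,4],"angular":[0,0,0.2]},{"fingers":60,"delta_pos":[-0.8,0,8],"angular":[0,0,0.2]},{"fingers":60,"delta_pos":[-0.8,0,8.5],"angular":[0,0,0.2]},{"fingers":40,"delta_pos":[-0.8,0,8.5],"angular":[0,0,0.2]},{"fingers":32,"delta_pos":[-0.8,0,8.5],"angular":[0,0,0.2]},{"fingers":26,"delta_pos":[-0.8,0,8.5],"angular":[0,0,0.2]},{"fingers":20,"delta_pos":[-0.8,0,8.5],"angular":[0,0,0.2]},{"fingers":20,"delta_pos":[-0.8,0,8.5],"angular":[0,0,0.2]},{"fingers":20,"delta_pos":[-0.8,0,8.5],"angular":[0,0,0.2]}])

```text
clock: 12.8
tool_pos: [0.5046, -0.343, 0.0048]
orientation: [180.0, 0.0, -68.3]
force: [-1.2, 0.7, 1.8]
opening: 0.0273
gripper_force: 30.0
```

Call:
apply_moves(deltas=[{"fingers":20,"delta_pos":[0,0,-5],"angular":[0,0,0]},{"fingers":20,"delta_pos":[0,0,-15],"angular":[0,0,0]},{"fingers":20,"delta_pos":[0,0,-30],"angular":[0,0,0]},{"fingers":20,"delta_pos":[0,0,-50],"angular":[0,0,0]},{"fingers":20,"delta_pos":[0,0,-75],"angular":[0,0,0]},{"fingers":20,"delta_pos":[0,0,-100],"angular":[0,0,0]},{"fingers":20,"delta_pos":[0,0,-125],"angular":[0,0,0]},{"fingers":20,"delta_pos":[0,0,-140],"angular":[0,0,0]},{"fingers":20,"delta_pos":[0,0,-140],"angular":[0,0,0]}])

```text
clock: 13.7
tool_pos: [0.5062, -0.3435, 0.1479]
orientation: [-179.8, -0.2, -68.3]
force: [0.1, -0.4, -3.4]
opening: 0.027
gripper_force: 30.0
```

```bash
python3 -c "
from h import *
to(.5896,-.0098,.144,-86.05)"
```

```text
pos [ 0.5062 -0.3435  0.1479] [-179.78   -0.2   -68.27] F [ 0.08 -0.4  -3.42] open 0.027 t 13.7
dpos mm [-279.1 -201.     3.7] ang [-0.25 -0.17 17.78]
```

Call:
apply_moves(deltas=[{"fingers":20,"delta_pos":[-20,-14,0],"angular":[0,0,2]},{"fingers":20,"delta_pos":[-50,-36,0],"angular":[0,0,4]},{"fingers":20,"delta_pos":[-82,-59,0],"angular":[0,0,6]},{"fingers":20,"delta_pos":[-114,-82,0],"angular":[0,0,8]},{"fingers":20,"delta_pos":[-146,-105,0],"angular":[0,0,10]},{"fingers":20,"delta_pos":[-178,-128,0],"angular":[0,0,12]},{"fingers":20,"delta_pos":[-210,-151,0],"angular":[0,0,14]},{"fingers":20,"delta_pos":[-242,-174,0],"angular":[0,0,16]},{"fingers":20,"delta_pos":[-266,-191,0],"angular":[0,0,17.8]},{"fingers":20,"delta_pos":[-278,-200,0],"angular":[0,0,17.8]}])

```text
clock: 14.7
tool_pos: [0.5876, -0.0084, 0.1437]
orientation: [179.9, 0.0, -86.0]
force: [0.5, -0.3, -3.2]
opening: 0.0273
gripper_force: 30.0
```

Call:
apply_moves(deltas=[{"fingers":20,"delta_pos":[0,0,0],"angular":[0,0,0]},{"fingers":20,"delta_pos":[0,0,0],"angular":[0,0,0]},{"fingers":20,"delta_pos":[0,0,0],"angular":[0,0,0]},{"fingers":20,"delta_pos":[0,0,0],"angular":[0,0,0]}])

```text
clock: 15.1
tool_pos: [0.5874, -0.0117, 0.1445]
orientation: [180.0, -0.0, -86.2]
force: [-1.0, 0.3, -2.2]
opening: 0.0271
gripper_force: 30.0
```

```bash
python3 -c "
from h import *
to(.5896,-.0098,.1,-86.05)
im=ctrl.snapshot('side'); cv2.imwrite('pics/s5.png',cv2.resize(im[110:290,210:410],(667,600),interpolation=2)[:,:,::-1])"
```

```text
pos [ 0.5874 -0.0117  0.1445] [179.98  -0.   -86.16] F [-0.98  0.31 -2.23] open 0.0271 t 15.1
dpos mm [-1.8 -2.3 44.5] ang [ 0.02 -0.   -0.11]
```

View pics/s5.png

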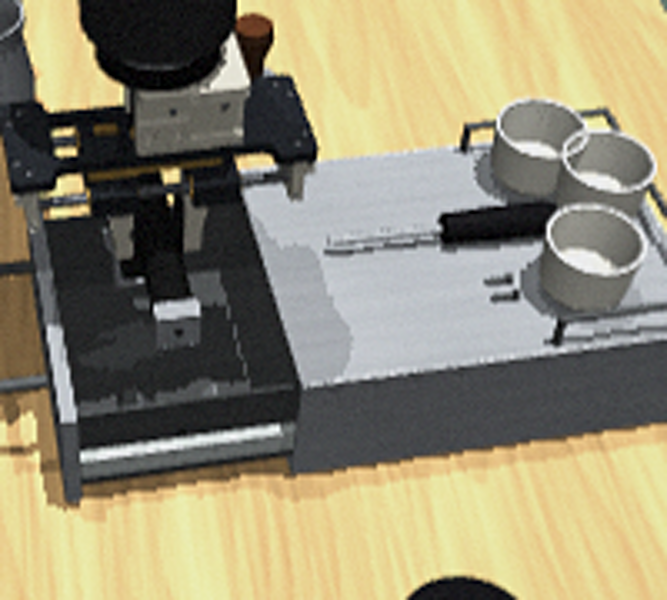

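```bash
python3 - <<'E'
from h import *
y=np.radians(3.95);ey=np.array([-np.sin(y),np.cos(y),0])
t=np.array([.5874,-.0117,.1445+.0265-.0005])
for s in(-.085,-.082,-.088): print(s,proj('side',t+s*ey).round(2))
# drawer front outer top right corner & base for side-cam bias: front mid from seat: expected corner at +-.107 along y
print((np.array([[74,422],[180,319]])/3.3333-.35+[210,110]).round(1))
h=np.array([.4637,-.0157,0]);ex=np.array([np.cos(y),np.sin(y),0])
print('front outer top right corner',proj('side',h+.042*ex+(-.0028-.108)*ey+[0,0,.103]))
to(.5896,-.0098,.1,-86.05)
E
```

```text
-0.085 [[263.32 203.47]]
-0.082 [[263.06 202.42]]
-0.088 [[263.58 204.51]]
[[231.9 236.3]
 [263.7 205.4]]
front outer top right corner [[227.58772735 236.06055634]]
pos [ 0.5875 -0.0117  0.1446] [179.99  -0.   -86.16] F [-0.03  0.76 -2.44] open 0.0275 t 15.15
dpos mm [-1.7 -2.2 44.6] ang [ 0.01 -0.   -0.11]
```

Call:
apply_moves(deltas=[{"fingers":20,"delta_pos":[-3,-2.2,10],"angular":[0,0,-0.1]},{"fingers":20,"delta_pos":[-3,-2.2,25],"angular":[0,0,-0.1]},{"fingers":20,"delta_pos":[-3,-2.2,38],"angular":[0,0,-0.1]},{"fingers":20,"delta_pos":[-3,-2.2,44],"angular":[0,0,-0.1]},{"fingers":20,"delta_pos":[-3,-2.2,44],"angular":[0,0,-0.1]},{"fingers":20,"delta_pos":[-3,-2.2,44],"angular":[0,0,-0.1]},{"fingers":20,"delta_pos":[-3,-2.2,44],"angular":[0,0,-0.1]}])

```text
clock: 15.85
tool_pos: [0.5902, -0.0075, 0.1013]
orientation: [-179.9, 0.0, -86.0]
force: [0.3, 0.4, -2.4]
opening: 0.0272
gripper_force: 30.0
```

```bash
python3 -c "
from h import *
to(.5896,-.0085,.085,-86.05)"
```

```text
pos [ 0.5902 -0.0075  0.1013] [-179.94    0.    -85.99] F [ 0.31  0.37 -2.38] open 0.0272 t 15.85
dpos mm [ 1.   0.7 16.3] ang [-0.06  0.    0.06]
```

Call:
apply_moves(deltas=[{"fingers":20,"delta_pos":[1,0.6,4],"angular":[0,0,0]},{"fingers":20,"delta_pos":[1,0.6,8],"angular":[0,0,0]},{"fingers":20,"delta_pos":[1,0.6,12],"angular":[0,0,0]},{"fingers":20,"delta_pos":[1,0.6,16],"angular":[0,0,0]},{"fingers":20,"delta_pos":[1,0.6,16],"angular":[0,0,0]},{"fingers":20,"delta_pos":[1,0.6,16],"angular":[0,0,0]}])

```text
clock: 16.45
tool_pos: [0.5892, -0.0087, 0.0845]
orientation: [180.0, -0.0, -86.0]
force: [0.3, -0.2, -2.6]
opening: 0.0274
gripper_force: 30.0
```

```bash
python3 -c "
from h import *
to(.5896,-.0085,.052,-86.05)"
```

```text
pos [ 0.5892 -0.0087  0.0845] [ 1.7998e+02 -1.0000e-02 -8.6000e+01] F [ 0.33 -0.24 -2.57] open 0.0274 t 16.45
dpos mm [-0.1 -0.5 32.5] ang [ 0.02 -0.01  0.05]
```

No contact yet. I'll go down through the lips slowly and watch the force.

Call:
apply_moves(deltas=[{"fingers":20,"delta_pos":[0,-0.5,2],"angular":[0,0,0]},{"fingers":20,"delta_pos":[0,-0.5,4],"angular":[0,0,0]},{"fingers":20,"delta_pos":[0,-0.5,6],"angular":[0,0,0]},{"fingers":20,"delta_pos":[0,-0.5,8],"angular":[0,0,0]},{"fingers":20,"delta_pos":[0,-0.5,10],"angular":[0,0,0]}])

```text
clock: 16.95
tool_pos: [0.5897, -0.0086, 0.0745]
orientation: [180.0, -0.0, -86.0]
force: [0.7, 0.1, -3.1]
opening: 0.0271
gripper_force: 30.0
```

Call:
apply_moves(deltas=[{"fingers":20,"delta_pos":[0,0,2],"angular":[0,0,0]},{"fingers":20,"delta_pos":[0,0,4],"angular":[0,0,0]},{"fingers":20,"delta_pos":[0,0,6],"angular":[0,0,0]},{"fingers":20,"delta_pos":[0,0,8],"angular":[0,0,0]},{"fingers":20,"delta_pos":[0,0,8],"angular":[0,0,0]}])

```text
clock: 17.45
tool_pos: [0.5895, -0.0086, 0.0663]
orientation: [180.0, -0.0, -86.0]
force: [-0.9, 0.6, -2.3]
opening: 0.0271
gripper_force: 30.0
```

Call:
apply_moves(deltas=[{"fingers":20,"delta_pos":[0,0,2],"angular":[0,0,0]},{"fingers":20,"delta_pos":[0,0,4],"angular":[0,0,0]},{"fingers":20,"delta_pos":[0,0,6],"angular":[0,0,0]},{"fingers":20,"delta_pos":[0,0,8],"angular":[0,0,0]},{"fingers":20,"delta_pos":[0,0,8],"angular":[0,0,0]}])

```text
clock: 17.95
tool_pos: [0.5895, -0.0086, 0.0583]
orientation: [180.0, -0.0, -86.0]
force: [-0.4, -0.3, -3.2]
opening: 0.0272
gripper_force: 30.0
```

Call:
apply_moves(deltas=[{"fingers":20,"delta_pos":[0,0,2],"angular":[0,0,0]},{"fingers":20,"delta_pos":[0,0,4],"angular":[0,0,0]},{"fingers":20,"delta_pos":[0,0,6],"angular":[0,0,0]},{"fingers":20,"delta_pos":[0,0,6],"angular":[0,0,0]}])

```text
clock: 18.35
tool_pos: [0.5895, -0.0086, 0.0523]
orientation: [180.0, -0.0, -86.0]
force: [-0.7, -0.7, -3.5]
opening: 0.0271
gripper_force: 30.0
```

Call:
apply_moves(deltas=[{"fingers":20,"delta_pos":[0,0,1],"angular":[0,0,0]},{"fingers":20,"delta_pos":[0,0,2],"angular":[0,0,0]},{"fingers":20,"delta_pos":[0,0,3],"angular":[0,0,0]},{"fingers":20,"delta_pos":[0,0,3],"angular":[0,0,0]}])

```text
clock: 18.75
tool_pos: [0.5897, -0.0085, 0.0496]
orientation: [-180.0, 0.0, -86.0]
force: [-0.4, 0.2, -1.9]
opening: 0.0272
gripper_force: 30.0
```

Call:
apply_moves(deltas=[{"fingers":20,"delta_pos":[0,0,1],"angular":[0,0,0]},{"fingers":20,"delta_pos":[0,0,1],"angular":[0,0,0]}])

```text
clock: 18.95
tool_pos: [0.5898, -0.0086, 0.0489]
orientation: [-180.0, -0.0, -86.0]
force: [-0.5, 0.5, 0.7]
opening: 0.0273
gripper_force: 30.0
```

Call:
apply_moves(deltas=[{"fingers":20,"delta_pos":[0,0,0.7],"angular":[0,0,0]},{"fingers":20,"delta_pos":[0,0,1.4],"angular":[0,0,0]},{"fingers":20,"delta_pos":[0,0,2],"angular":[0,0,0]},{"fingers":20,"delta_pos":[0,0,2],"angular":[0,0,0]},{"fingers":20,"delta_pos":[0,0,2],"angular":[0,0,0]}])

```text
clock: 19.45
tool_pos: [0.5899, -0.0086, 0.0473]
orientation: [-180.0, -0.0, -86.0]
force: [-3.2, 1.2, 5.8]
opening: 0.0273
gripper_force: 30.0
```

```bash
python3 -c "
from h import *
F=[]
for i in range(6):
    im=ctrl.snapshot('side' if i%2 else 'top'); o=ctrl.get_obs(); F.append(np.r_[o['force'],o['moment'],o['tool_pos']*1e3])
    if i==1: s=im
    if i==2: t=im
print(np.mean(F,0).round(2),np.std(F,0).round(2),o['orientation'].round(2))
C=np.hstack([cv2.resize(s[130:270,200:340],(400,400),interpolation=2),cv2.resize(t[130:270,190:330],(400,400),interpolation=2)])
cv2.imwrite('pics/s6.png',C[:,:,::-1])"
```

```text
[-2.7400e+00  5.1000e-01  6.5100e+00  2.9000e-01  1.1100e+00 -0.0000e+00
  5.8989e+02 -8.5600e+00  4.7300e+01] [0.59 0.32 0.98 0.04 0.02 0.02 0.01 0.01 0.01] [-179.97   -0.    -85.98]
```

View pics/s6.png

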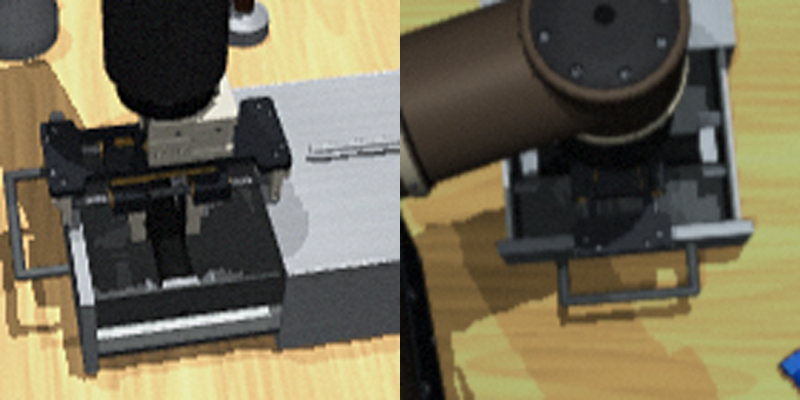

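The bar's end block is seated in the right bracket, level, with about 9 N on the mounts. I'll press a little further and shift slightly outward, so that the drawer isn't being nudged inward.

Call:
apply_moves(deltas=[{"fingers":20,"delta_pos":[0,0.4,0.2],"angular":[0,0,0]},{"fingers":20,"delta_pos":[0,0.8,0.5],"angular":[0,0,0]},{"fingers":20,"delta_pos":[0,1,0.8],"angular":[0,0,0]},{"fingers":20,"delta_pos":[0,1,0.8],"angular":[0,0,0]}])

```text
clock: 20.15
tool_pos: [0.5899, -0.0086, 0.047]
orientation: [-179.9, -0.0, -86.0]
force: [-1.6, 0.5, 7.1]
opening: 0.0275
gripper_force: 30.0
```

```bash
cat > m.py <<'E'
from h import *
F=[]
for i in range(8):
    ctrl.snapshot('top'); o=ctrl.get_obs(); F.append(np.r_[o['force'],o['moment'],o['tool_pos']*1e3])
print(np.mean(F,0).round(2),np.std(F,0).round(2),o['orientation'].round(2),o['clock'])
E
python3 m.py
```

```text
[-1.0700e+00 -2.2000e-01  7.7000e+00  1.1000e-01  5.4000e-01 -1.0000e-02
  5.8985e+02 -8.5600e+00  4.7000e+01] [0.39 0.76 0.42 0.03 0.04 0.03 0.02 0.01 0.01] [-179.87   -0.    -85.96] 20.55
```

Call:
apply_moves(deltas=[{"fingers":20,"delta_pos":[0,0.5,0.3],"angular":[0,0,0]},{"fingers":20,"delta_pos":[0,1,0.6],"angular":[0,0,0]},{"fingers":20,"delta_pos":[0,1.4,0.8],"angular":[0,0,0]},{"fingers":20,"delta_pos":[0,1.4,0.8],"angular":[0,0,0]}])

```text
clock: 20.95
tool_pos: [0.5898, -0.0085, 0.0468]
orientation: [-179.7, -0.0, -85.9]
force: [1.5, -0.8, 7.9]
opening: 0.0274
gripper_force: 30.0
```

```bash
python3 m.py
```

```text
[ 1.4900e+00 -2.7000e-01  8.2500e+00 -2.2000e-01 -3.7000e-01 -4.0000e-02
  5.8982e+02 -8.5200e+00  4.6830e+01] [0.5  0.35 0.29 0.04 0.03 0.04 0.02 0.01 0.01] [-179.72   -0.    -85.94] 21.35
```

Call:
apply_moves(deltas=[{"fingers":20,"delta_pos":[0,0.5,0.1],"angular":[0,0,0]},{"fingers":20,"delta_pos":[0,1,0.2],"angular":[0,0,0]},{"fingers":20,"delta_pos":[0,1.5,0.3],"angular":[0,0,0]},{"fingers":20,"delta_pos":[0,2,0.3],"angular":[0,0,0]},{"fingers":20,"delta_pos":[0,2,0.3],"angular":[0,0,0]}])

```text
clock: 21.85
tool_pos: [0.5893, -0.0084, 0.047]
orientation: [-179.6, 0.0, -85.9]
force: [4.6, -1.4, 7.1]
opening: 0.0272
gripper_force: 30.0
```

```bash
python3 m.py; python3 -c "
from h import *
a=cv2.imread('pics/top4full.png',0);b=cv2.cvtColor(ctrl.snapshot('top'),cv2.COLOR_RGB2GRAY)
for n,(r0,r1,c0,c1) in {'handle R':(215,236,270,300),'handle L':(215,236,243,262),'front R edge':(200,222,300,314),'front L':(208,228,222,240)}.items():
    T=b[r0:r1,c0:c1];m=cv2.matchTemplate(a[r0-3:r1+3,c0-3:c1+3],T,cv2.TM_CCOEFF_NORMED);i=np.unravel_index(m.argmax(),m.shape);print(n,m.max().round(3),np.array(i)-3)
"
```

```text
[ 4.8300e+00 -1.1600e+00  7.4100e+00 -3.3000e-01 -1.6100e+00 -2.0000e-02
  5.8932e+02 -8.3800e+00  4.7030e+01] [0.5  0.34 0.46 0.03 0.02 0.02 0.01 0.02 0.02] [-1.7956e+02  1.0000e-02 -8.5910e+01] 22.25
handle R 0.556 [0 0]
handle L 0.735 [2 0]
front R edge 0.504 [ 0 -1]
front L 0.779 [0 0]
```

Call:
apply_moves(deltas=[{"fingers":20,"delta_pos":[0,-0.3,0.4],"angular":[0,0,0]},{"fingers":20,"delta_pos":[0,-0.7,0.8],"angular":[0,0,0]},{"fingers":20,"delta_pos":[0,-1,1.2],"angular":[0,0,0]},{"fingers":20,"delta_pos":[0,-1,1.2],"angular":[0,0,0]},{"fingers":20,"delta_pos":[0,-1,1.2],"angular":[0,0,0]}])

```text
clock: 22.8
tool_pos: [0.5894, -0.0084, 0.0459]
orientation: [-179.7, 0.0, -85.9]
force: [0.6, -0.2, 11.8]
opening: 0.027
gripper_force: 30.0
```

```bash
python3 m.py
```

```text
[ 1.200e+00 -4.000e-01  1.176e+01  1.000e-02 -2.400e-01 -1.000e-02
  5.894e+02 -8.400e+00  4.592e+01] [0.47 0.44 0.34 0.03 0.01 0.03 0.02 0.01 0.02] [-1.7965e+02  1.0000e-02 -8.5920e+01] 23.2
```

Call:
apply_moves(deltas=[{"fingers":20,"delta_pos":[0,0.2,-0.4],"angular":[0,0,0]},{"fingers":20,"delta_pos":[0,0.2,-0.7],"angular":[0,0,0]},{"fingers":20,"delta_pos":[0,0.2,-0.7],"angular":[0,0,0]},{"fingers":20,"delta_pos":[0,0.2,-0.7],"angular":[0,0,0]},{"fingers":20,"delta_pos":[0,0.2,-0.7],"angular":[0,0,0]}])

```text
clock: 23.7
tool_pos: [0.5894, -0.0084, 0.0465]
orientation: [-179.6, 0.0, -85.9]
force: [2.4, -0.4, 9.2]
opening: 0.027
gripper_force: 30.0
```

```bash
python3 m.py
```

```text
[ 2.0200e+00 -4.9000e-01  9.6100e+00 -8.0000e-02 -7.0000e-01  1.0000e-02
  5.8939e+02 -8.3900e+00  4.6470e+01] [0.46 0.36 0.43 0.03 0.03 0.02 0.01 0.01 0.01] [-1.7964e+02  1.0000e-02 -8.5910e+01] 24.1
```

The mounts carry about 12.4 N, the bar is level and steady, and a slight outward pull keeps the drawer at its stop. I'll hand it in.

```bash
python3 -c "
from plant import ctrl
print(ctrl.close_job())"
```

```text
the job is handed in; nothing more can be done
None
```

The job is handed in: the drawer is out at its stop, and the bar sits in both brackets, held level under about 12 N on the mounts (worked out from the wrist force plus the bar's weight). The gripper is still holding it, and I saw no contact with the other things on the counter.

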